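# Pack the polished specimen mounts and pin down the holder's cover

### The arm

A 7-joint arm with a two-finger parallel gripper is mounted at the origin on the work surface. World frame = base frame: x ahead of the robot, y to its left, z up, the work surface at z = 0. Lengths are in m, angles in rad, forces in N, time in s.
With the tool pointing down it reaches from about 0.425 to 0.925 m from the base axis. Payload 6.8 kg.
Tool frame: the origin (TCP) lies midway between the tips of the shut fingers; the grasp point (between the pads) lies 19 mm behind it; z points along the fingers, y is the line along which they close (so a half turn about z gives the same grasp; the last joint's range is limited). The gripper opens to 85 mm and grips with 20 to 120 N. Pads are 22 mm wide; open, the fingers measure 114 mm over their backs; the gripper's body (76 mm by 85 mm) begins 54 mm behind the grasp point. The pads swing forward as they close: fully open they stand 13 mm farther back than shut.
Start: joints at [1.242, 0.477, 0.022, 1.555, -0.011, 1.109, -0.083], TCP at [0.148, -0.659, 0.231] pointing down, gripper open.
Joint ranges: [-2.96, 2.96], [-0.34, 2.1], [-1.41, 1.46], [0.24, 2.44], [-1.37, 4.51], [0.17, 1.92], [-2.96, 2.96]. Speed limits (rad/s): [2.39, 2.39, 3.14, 3.14, 3.14, 3.14, 3.14].

### API

Orientations are given as a unit quaternion [w, x, y, z].
In Python, from station import * gives the robot as it stands. The module is installed in compiled form; this text tells all that it offers.
- The arm moves only by the shell command python3 -m jog 'ROWS' [OPENING] [FORCE]. ROWS is JSON, a list of rows, each an object of numbers: "x", "y", "z": the shift along the tool's x, y, z in m; "ax", "ay", "az": the turn, a rotation vector about the tool's x, y, z in rad. In form: [{"x": .., "y": .., "z": .., "ax": .., "ay": .., "az": ..}, ...]. A call has 1 to 12 rows; each row is the pose to reach, as a shift and turn from the pose commanded when the call began, along the tool's axes at that moment; what a row does not reach only later rows make up. A row lasts 1/10 s, in which the tool goes at most 50 mm and 8.59 degrees, less where a joint would pass 70% of its speed; a pose out of reach is approached as far as the arm can. A call with a gripper value outside its range is refused whole. OPENING is the opening, from 0 (shut) to 1 (fully open), set as the call begins (- or left out, the last holds). The fingers move at their own pace and stop on an object; FORCE is the grip in N (left out, the last holds). Time passes only in rows, so rows that repeat a pose let the fingers close. It gives the time, the measured TCP pose, the force, the opening and the grip force at its end, in the units of the state.
- get_obs(): the state, without advancing time (a new reading comes with each control period).
- read_camera(name): name is "scene" or "top"; returns the picture (420x560x3 uint8, red, green, blue); there is no depth.
- camera_params(name): a dict with "K" (3x3 intrinsics, pixels), "origin" and "attitude" of the camera in the world. Camera axes: x right, y up, looking along -z (the intrinsics and any distortion apply to the point x, -y, -z); pixel columns grow to the right and rows downward; lengths in m; the calibration is good to about 2 mm. A picture is of the moment at which its call begins. camera_params takes no time and is no camera call.
- hand_in(): hands the job in; it is judged then, once.
The state is a dict: "t": time; "q": joint angles; "joint_vel": joint speeds; "joint_torque": joint torques, N m; "eef_pos": TCP position; "tool_rot": TCP orientation; "contact_force": force on the tool from outside, world axes, zero at the start; "torque": the same for the moment, N m; "gripper_width": opening from 0.0 (shut) to 1.0 (fully open); "grasp_force": force on a finger pad.
Only numpy, scipy, OpenCV 4.12 (cv2) and the standard library are available. Lean on these libraries where they do the work, as an engineer would, in place of code of your own. Each camera call takes 0.05 s, during which the arm holds its last target. There are 200 camera calls.

### The job

Pack the three specimen mounts that have a square steel section in their face into the holder: stand each one, face up, on the middle of the pad of its own colour. Then lower the cover plate over them so that both dowel pins of the holder come through its two end holes and it lies flat and fully down on the end blocks. Leave the two look-alike mounts with the round brass section where they stand.

Things in the scene. Friction and masses are not known exactly. Their poses are not given: they have to be found in the camera images.
- red_steel_c (a point): round resin specimen mount, red resin, 40 mm diameter and 26 mm tall, standing with its polished face up; in the top face a square silvery steel section 19 mm wide. This point is its centre, half-way up (13 mm above its underside); z up along its axis. One of the three to be packed; weighs 40 to 85 g.
- green_steel_c (a point): round resin specimen mount, green resin, 40 mm diameter and 26 mm tall, standing with its polished face up; in the top face a square silvery steel section 19 mm wide. This point is its centre, half-way up (13 mm above its underside); z up along its axis. One of the three to be packed; weighs 40 to 85 g.
- blue_steel_c (a point): round resin specimen mount, blue resin, 40 mm diameter and 26 mm tall, standing with its polished face up; in the top face a square silvery steel section 19 mm wide. This point is its centre, half-way up (13 mm above its underside); z up along its axis. One of the three to be packed; weighs 40 to 85 g.
- red_brass_c (a point): round resin specimen mount, red resin, 40 mm diameter and 26 mm tall, standing with its polished face up; in the top face a round brass (gold-brown) section 25 mm across. This point is its centre, half-way up (13 mm above its underside); z up along its axis. A look-alike that does not belong: leave it where it stands.
- blue_brass_c (a point): round resin specimen mount, blue resin, 40 mm diameter and 26 mm tall, standing with its polished face up; in the top face a round brass (gold-brown) section 25 mm across. This point is its centre, half-way up (13 mm above its underside); z up along its axis. A look-alike that does not belong: leave it where it stands.
- pad_red: flat red disc, 58 mm diameter and 3 mm thick, fixed on the holder's base: the place for the red mount. Origin at the centre of its underside, so a mount stands 3 mm above it; z up. The three pads lie in a row along the holder's length, 66 mm apart, their order varies, with no rim around them.
- pad_green: flat green disc, 58 mm diameter and 3 mm thick, fixed on the holder's base: the place for the green mount. Origin at the centre of its underside, so a mount stands 3 mm above it; z up. The three pads lie in a row along the holder's length, 66 mm apart, their order varies, with no rim around them.
- pad_blue: flat blue disc, 58 mm diameter and 3 mm thick, fixed on the holder's base: the place for the blue mount. Origin at the centre of its underside, so a mount stands 3 mm above it; z up. The three pads lie in a row along the holder's length, 66 mm apart, their order varies, with no rim around them.
- holder: fixed holder: black base 90 (x) by 270 (y) by 8 mm; grey blocks 60 by 26 mm centred at y = +-122 mm, tops 44 mm above the bench; on each block's middle a steel dowel pin 8 mm thick, 15 mm high, its top 5 mm tapering to 3 mm. Pads in a row along y between the blocks. Origin: centre of the base's underside, on the bench; z up. Fingers have room beside a pad along x (open sides), not along the row
- cover_grip (a point): dark grey-blue cover plate 80 (x) by 270 (y) by 5 mm, 0.2 to 0.35 kg, flat on the bench; three square windows, 10.5 mm through holes at x = 0, y = +-122 mm. Orange handle bar 12 (x) by 90 (y) by 12 mm bridges its middle on 10 mm posts at y = +-33 mm. This point: the bar's centre, 31 mm above the underside, midway between the holes; 75 mm above the bench when home; z up. Fits either way round

How it is judged:
By the outcome, as a careful person would: the job done as asked, in the order asked, and still so for the second after the job is handed in, with the robot touching nothing.
It also fails if it takes over 99 s, if anything falls off the work surface, if the arm or the gripper's body presses on something with over 40 N, if the wrist force passes 120 N, or if a joint passes its speed limit or range.

## Working session

There is one attempt and no reset: what is moved stays moved. The work goes in short steps, Python scripts to look and compute and a shell command to move; the robot and the scene stay as the last step left them, time stands still between calls to the robot, and variables do not carry over. Pictures are saved under pics/ and viewed, at most 14 in all, crops included, and the job is handed in when it is done.

```bash
mkdir -p pics; python3 - <<'E'
from station import *
import cv2
for n in("scene","top"):
    im=read_camera(n); cv2.imwrite(f"pics/{n}0.png",im[:,:,::-1]); print(n,camera_params(n))
o=get_obs(); print({k:o[k] for k in("t","eef_pos","tool_rot","gripper_width","contact_force")})
E
```

```text
scene {'K': array([[387.16768511,   0.        , 275.16631872],
       [  0.        , 387.16768511, 204.77390705],
       [  0.        ,   0.        ,   1.        ]]), 'origin': array([0.85441031, 0.19886942, 0.67958405]), 'attitude': array([0.47584135, 0.14164362, 0.24552386, 0.83260442])}
top {'K': array([[516.45181412,   0.        , 282.86955814],
       [  0.        , 516.45181412, 202.02498952],
       [  0.        ,   0.        ,   1.        ]]), 'origin': array([0.29056499, 0.02126455, 1.0533393 ]), 'attitude': array([ 0.70447565,  0.07445564, -0.07826949, -0.7014587 ])}
{'t': 0.1, 'eef_pos': array([ 0.14771367, -0.65808933,  0.23041905]), 'tool_rot': array([-8.21760720e-04,  9.93910394e-01,  1.10188169e-01, -1.43592998e-04]), 'gripper_width': 0.9972702087249532, 'contact_force': array([-0.51628076, -0.1795257 , -0.05308612])}
```

View pics/top0.png

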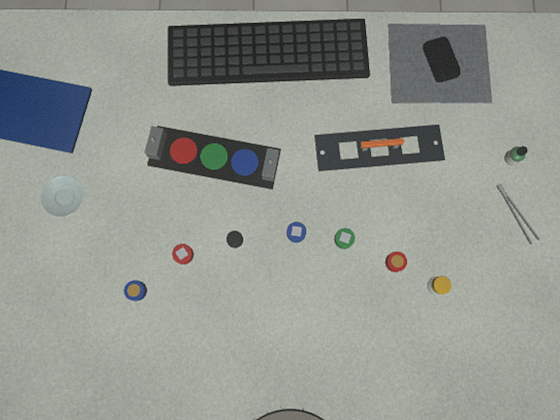

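View pics/scene0.png

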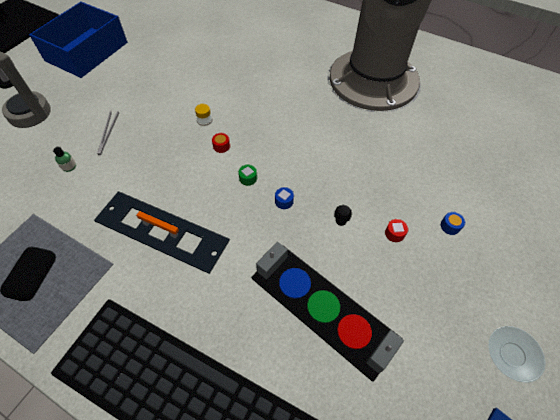

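Top view: the steel mounts are red (182,254), blue (296,231) and green (344,238). The brass look-alikes are at (397,262) and (135,290). The pads are red (183,150), green (214,156) and blue (245,162), and the handle is at about (382,143). The scene view shows the same layout.

```bash
cat > h.py <<'E'
from station import *
import cv2, numpy as np
from scipy.spatial.transform import Rotation as R
def ray(n,uv,z):
    p=camera_params(n); K=p["K"]; q=np.array(p["attitude"])
    d=np.linalg.inv(K)@[uv[0],uv[1],1]; d=R.from_quat(q[[1,2,3,0]]).as_matrix()@(d*[1,-1,-1])
    o=np.array(p["origin"]); return o+d*(z-o[2])/d[2]
def proj(n,P):
    p=camera_params(n); q=np.array(p["attitude"])
    c=R.from_quat(q[[1,2,3,0]]).as_matrix().T@(np.array(P)-p["origin"]); c=c*[1,-1,-1]
    u=p["K"]@c; return u[:2]/u[2]
def blobs(im,col,lo=20):
    h=cv2.cvtColor(im,cv2.COLOR_RGB2HSV); H,S,V=[h[...,i].astype(int) for i in range(3)]
    m={"red":((H<6)|(H>172))&(S>140)&(V>70),"green":(H>45)&(H<85)&(S>110)&(V>50),"blue":(H>105)&(H<130)&(S>120)&(V>60),
       "orange":(H>=6)&(H<16)&(S>170)&(V>140)}[col].astype(np.uint8)
    cs,_=cv2.findContours(m,cv2.RETR_EXTERNAL,cv2.CHAIN_APPROX_NONE)
    return [c for c in cs if cv2.contourArea(c)>lo]
def section(im,c):
    "centroid of bright grey pixels within the hull of contour c"
    m=np.zeros(im.shape[:2],np.uint8); cv2.fillPoly(m,[cv2.convexHull(c)],1)
    h=cv2.cvtColor(im,cv2.COLOR_RGB2HSV); s=(m>0)&(h[...,1]<70)&(h[...,2]>120)
    s=cv2.morphologyEx(s.astype(np.uint8),cv2.MORPH_OPEN,np.ones((3,3)))
    k,l,st,ce=cv2.connectedComponentsWithStats(s)
    if k<2: return None,0
    i=1+np.argmax(st[1:,4]); return ce[i],st[i,4]
E
python3 - <<'E'
from h import *
for n in("top","scene"):
    im=read_camera(n)
    for col in("red","green","blue","orange"):
        for c in blobs(im,col):
            if cv2.contourArea(c)>2500: continue
            (x,y),r=cv2.minEnclosingCircle(c); mr=cv2.minAreaRect(c); M=cv2.moments(c); ce=(M["m10"]/M["m00"],M["m01"]/M["m00"])
            s,a=section(im,c)
            print(n,col,np.round(ce,1),int(M["m00"]),"sec",None if s is None else (np.round(s,1),a,ray(n,s,.026).round(4)),"pad",ray(n,ce,.011).round(4),"bar",ray(n,ce,.037).round(4) if col=="orange" else "")
E
python3 - <<'E'
import cv2
a=cv2.imread("pics/top0.png")
cv2.imwrite("pics/c1.png",cv2.resize(a[110:200,135:285],None,fx=5,fy=5,interpolation=3))
cv2.imwrite("pics/c2.png",cv2.resize(a[110:185,305:455],None,fx=5,fy=5,interpolation=3))
E
```

```text
top red [396.5 261.4] 275 sec None pad [ 0.3981 -0.2137  0.011 ] bar 
top red [181.9 253.5] 260 sec (array([181.1, 252.9]), np.int32(90), array([0.4116, 0.2183, 0.026 ])) pad [0.4123 0.2197 0.011 ] bar 
top red [183.  150.4] 514 sec None pad [0.6303 0.2273 0.011 ] bar 
top green [344.7 237.9] 241 sec (array([344.8, 237. ]), np.int32(98), array([ 0.4452, -0.1086,  0.026 ])) pad [ 0.4456 -0.1102  0.011 ] bar 
top green [213.5 156. ] 494 sec None pad [0.6184 0.1625 0.011 ] bar 
top blue [133.9 290.2] 275 sec None pad [0.3388 0.3117 0.011 ] bar 
top blue [296.1 231.7] 256 sec (array([296.1, 230.7]), np.int32(95), array([ 0.4575, -0.0107,  0.026 ])) pad [ 0.4579 -0.0111  0.011 ] bar 
top blue [244.1 161.8] 525 sec None pad [0.6058 0.0978 0.011 ] bar 
scene red [354.2 331. ] 888 sec None pad [0.6324 0.2259 0.011 ] bar 
scene red [397.1 229.2] 301 sec (array([397.5, 226.9]), np.int32(83), array([0.4121, 0.216 , 0.026 ])) pad [0.4075 0.2176 0.011 ] bar 
scene red [220.2 141.5] 221 sec None pad [ 0.3953 -0.2162  0.011 ] bar 
scene green [323.3 305.9] 797 sec None pad [0.6201 0.1611 0.011 ] bar 
scene green [247.  172.7] 206 sec (array([247.2, 170.6]), np.int32(61), array([ 0.4443, -0.1098,  0.026 ])) pad [ 0.4398 -0.1143  0.011 ] bar 
scene green [ 62.4 159.1] 71 sec None pad [ 0.6166 -0.4884  0.011 ] bar 
scene blue [498.9 415.3] 111 sec None pad [0.6365 0.4677 0.011 ] bar 
scene blue [294.6 282.5] 724 sec None pad [0.6077 0.0966 0.011 ] bar 
scene blue [454.3 221.2] 270 sec None pad [0.3317 0.3097 0.011 ] bar 
scene blue [283.8 196.3] 247 sec (array([284. , 194.4]), np.int32(65), array([ 0.4579, -0.0117,  0.026 ])) pad [ 0.4532 -0.0145  0.011 ] bar 
scene blue [72.7 26.7] 2147 sec None pad [ 0.2464 -0.844   0.011 ] bar 
scene orange [157.  221.2] 172 sec None pad [ 0.6343 -0.2031  0.011 ] bar [ 0.6429 -0.1875  0.037 ]
```

View pics/c1.png

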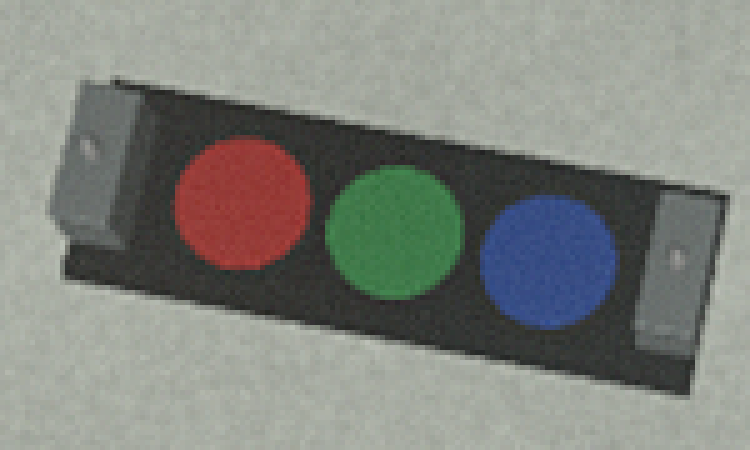

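View pics/c2.png

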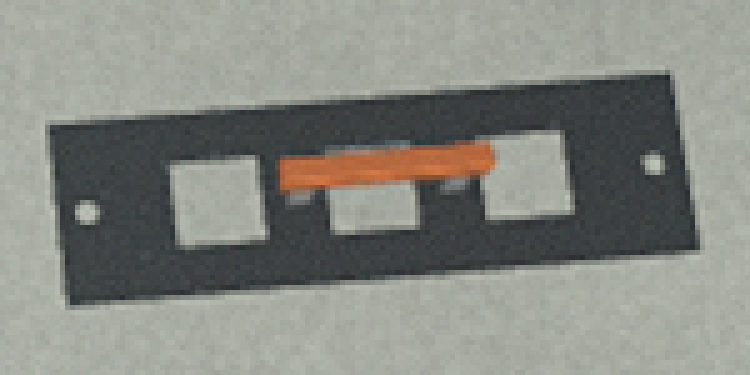

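The two views agree to within 2 mm, and the pads come out 131.7 mm end to end (nominal 132). I'll start with the green mount.

```bash
cat >> h.py <<'E'
PSI=79.3
T=dict(red=(.4118,.2172),green=(.4448,-.1092),blue=(.4577,-.0112),pred=(.6313,.2266),pgreen=(.6191,.1619),pblue=(.6068,.0972))
def go(xy,z,psi=PSI):
    "shift and az in tool axes from the measured pose to world xy,z with tool down at yaw psi"
    o=get_obs(); q=np.array(o["tool_rot"]); M=R.from_quat(q[[1,2,3,0]])
    c,s=np.cos(np.radians(psi)),np.sin(np.radians(psi))
    G=R.from_matrix(np.array([[c,s,0],[s,-c,0],[0,0,-1]]))
    print("t",round(o["t"],2),"at",np.round(o["eef_pos"],4),"w",round(o["gripper_width"],3),"shift",M.inv().apply(np.r_[xy,z]-o["eef_pos"]).round(4),"turn",(M.inv()*G).as_rotvec().round(4))
E
python3 - <<'E'
from h import *
go(T["green"],.10)
# cover
for n,a,b in(("top",(322.4,152.4),(435.6,142.8)),):
    A,B=ray(n,a,.005),ray(n,b,.005); d=A-B; print(A.round(4),B.round(4),((A+B)/2).round(4),np.linalg.norm(d),np.degrees(np.arctan2(d[1],d[0])))
for a in((152.6,139.6),(270.4,161.8)): print(ray("top",a,.059).round(4))
E
```

```text
t 0.2 at [ 0.1477 -0.6583  0.2307] w 0.999 shift [ 0.4101 -0.4706  0.1312] turn [-1.0000e-03 -6.0000e-04 -1.1633e+00]
[ 0.6294 -0.0676  0.005 ] [ 0.6522 -0.3098  0.005 ] [ 0.6408 -0.1887  0.005 ] 0.243254381786545 95.37583750789375
[0.6371 0.2802 0.059 ]
[0.5917 0.0416 0.059 ]
```

```bash
R='{"x":0.41,"y":-0.47,"z":0.10,"az":-1.163}'; python3 -m jog '[{"x":0.41,"y":-0.47,"z":0.0,"az":-1.163},{"x":0.41,"y":-0.47,"z":0.0,"az":-1.163},{"x":0.41,"y":-0.47,"z":0.0,"az":-1.163},{"x":0.41,"y":-0.47,"z":0.1,"az":-1.163},{"x":0.41,"y":-0.47,"z":0.1,"az":-1.163},{"x":0.41,"y":-0.47,"z":0.1,"az":-1.163},{"x":0.41,"y":-0.47,"z":0.1,"az":-1.163},{"x":0.41,"y":-0.47,"z":0.1,"az":-1.163},{"x":0.41,"y":-0.47,"z":0.1,"az":-1.163},{"x":0.41,"y":-0.47,"z":0.1,"az":-1.163},{"x":0.41,"y":-0.47,"z":0.1,"az":-1.163},{"x":0.41,"y":-0.47,"z":0.1,"az":-1.163}]' 1 40; python3 -c "
from h import *
go(T['green'],.08)"
```

```text
t 0.2 at [ 0.1477 -0.6583  0.2307] w 0.999 shift [ 0.4101 -0.4705  0.1512] turn [-1.0000e-03 -6.0000e-04 -1.1633e+00]validation failed for argument at $[0]...
```

```bash
python3 -m jog '[{"x":0.41,"y":-0.47,"z":0.0,"ax":0,"ay":0,"az":-1.163},{"x":0.41,"y":-0.47,"z":0.0,"ax":0,"ay":0,"az":-1.163},{"x":0.41,"y":-0.47,"z":0.0,"ax":0,"ay":0,"az":-1.163},{"x":0.41,"y":-0.47,"z":0.1,"ax":0,"ay":0,"az":-1.163},{"x":0.41,"y":-0.47,"z":0.1,"ax":0,"ay":0,"az":-1.163},{"x":0.41,"y":-0.47,"z":0.1,"ax":0,"ay":0,"az":-1.163},{"x":0.41,"y":-0.47,"z":0.1,"ax":0,"ay":0,"az":-1.163},{"x":0.41,"y":-0.47,"z":0.1,"ax":0,"ay":0,"az":-1.163},{"x":0.41,"y":-0.47,"z":0.1,"ax":0,"ay":0,"az":-1.163},{"x":0.41,"y":-0.47,"z":0.1,"ax":0,"ay":0,"az":-1.163},{"x":0.41,"y":-0.47,"z":0.1,"ax":0,"ay":0,"az":-1.163},{"x":0.41,"y":-0.47,"z":0.1,"ax":0,"ay":0,"az":-1.163}]' 1 40; python3 -c "
from h import *
go(T['green'],.08)"
```

```text
t: 1.4
eef_pos: [0.4297, -0.138, 0.1382]
tool_rot: [0.0, 0.77, 0.638, 0.0]
contact_force: [0.6, -0.7, -0.7]
gripper_width: 0.998
grasp_force: 0.0
t 1.4 at [ 0.4297 -0.138   0.1382] w 0.998 shift [0.0312 0.0094 0.0582] turn [ 0.0007  0.0003 -0.0008]
```

```bash
python3 -m jog '[{"x":0.03,"y":0.009,"z":0.058,"ax":0,"ay":0,"az":0},{"x":0.03,"y":0.009,"z":0.058,"ax":0,"ay":0,"az":0},{"x":0.03,"y":0.009,"z":0.058,"ax":0,"ay":0,"az":0},{"x":0.03,"y":0.009,"z":0.058,"ax":0,"ay":0,"az":0}]'; python3 -c "
from h import *
go(T['green'],.001)
cv2.imwrite('pics/s1.png',read_camera('scene')[100:280,180:420,::-1].repeat(3,0).repeat(3,1))"
```

```text
t: 1.8
eef_pos: [0.4434, -0.1122, 0.0806]
tool_rot: [-0.0, 0.77, 0.638, -0.0]
contact_force: [-0.2, -1.0, 0.2]
gripper_width: 1.002
grasp_force: 0.0
t 1.8 at [ 0.4434 -0.1122  0.0806] w 1.002 shift [0.0032 0.0008 0.0796] turn [-0.0004  0.0002 -0.0005]
```

View pics/s1.png

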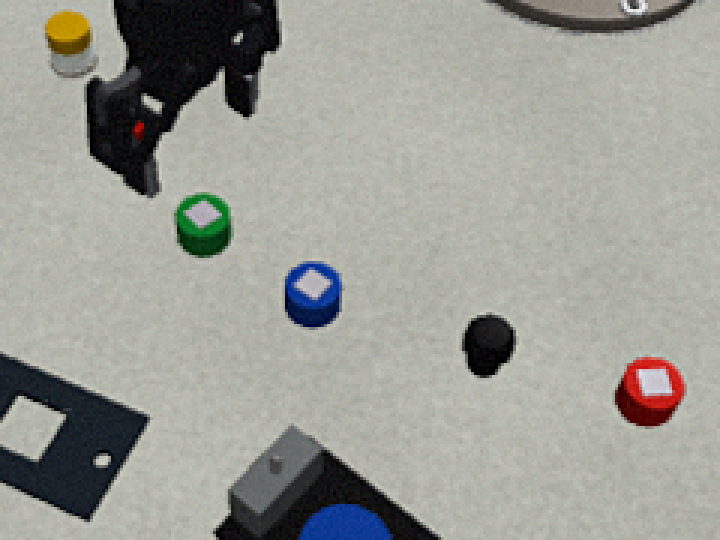

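The gripper hovers over the green mount (crop 203,225), and its height accounts for the apparent offset. Descending and gripping.

```bash
python3 -m jog '[{"x":0.002,"y":0.001,"z":0.04,"ax":0,"ay":0,"az":0},{"x":0.002,"y":0.001,"z":0.07,"ax":0,"ay":0,"az":0},{"x":0.002,"y":0.001,"z":0.079,"ax":0,"ay":0,"az":0},{"x":0.002,"y":0.001,"z":0.079,"ax":0,"ay":0,"az":0},{"x":0.002,"y":0.001,"z":0.079,"ax":0,"ay":0,"az":0}]'; python3 -m jog '[{"x":0,"y":0,"z":0,"ax":0,"ay":0,"az":0},{"x":0,"y":0,"z":0,"ax":0,"ay":0,"az":0},{"x":0,"y":0,"z":0,"ax":0,"ay":0,"az":0},{"x":0,"y":0,"z":0,"ax":0,"ay":0,"az":0},{"x":0,"y":0,"z":0,"ax":0,"ay":0,"az":0},{"x":0,"y":0,"z":0,"ax":0,"ay":0,"az":0},{"x":0,"y":0,"z":0,"ax":0,"ay":0,"az":0},{"x":0,"y":0,"z":0,"ax":0,"ay":0,"az":0}]' 0 40; python3 -c "
from h import *
go(T['green'],.001)
go(T['pgreen'],.09)"
```

```text
t: 2.35
eef_pos: [0.4458, -0.1107, 0.0027]
tool_rot: [0.001, 0.77, 0.638, 0.001]
contact_force: [0.0, 0.1, 0.0]
gripper_width: 1.0
grasp_force: 0.0
t: 3.15
eef_pos: [0.4453, -0.1102, 0.0022]
tool_rot: [0.001, 0.77, 0.638, 0.0]
contact_force: [-1.5, -0.8, 7.7]
gripper_width: 0.454
grasp_force: 39.2
t 3.15 at [ 0.4453 -0.1102  0.0022] w 0.454 shift [ 0.0009 -0.0006  0.0012] turn [ 0.001   0.0005 -0.0003]
t 3.15 at [ 0.4453 -0.1102  0.0022] w 0.454 shift [ 0.2997  0.1203 -0.0879] turn [ 0.001   0.0005 -0.0003]
```

```bash
python3 -m jog '[{"x":0,"y":0,"z":-0.04,"ax":0,"ay":0,"az":0},{"x":0,"y":0,"z":-0.088,"ax":0,"ay":0,"az":0},{"x":0.045,"y":0.018,"z":-0.088,"ax":0,"ay":0,"az":0},{"x":0.09,"y":0.036,"z":-0.088,"ax":0,"ay":0,"az":0},{"x":0.135,"y":0.054,"z":-0.088,"ax":0,"ay":0,"az":0},{"x":0.18,"y":0.072,"z":-0.088,"ax":0,"ay":0,"az":0},{"x":0.225,"y":0.09,"z":-0.088,"ax":0,"ay":0,"az":0},{"x":0.265,"y":0.106,"z":-0.088,"ax":0,"ay":0,"az":0},{"x":0.29,"y":0.116,"z":-0.088,"ax":0,"ay":0,"az":0},{"x":0.3,"y":0.12,"z":-0.088,"ax":0,"ay":0,"az":0},{"x":0.3,"y":0.12,"z":-0.08,"ax":0,"ay":0,"az":0},{"x":0.3,"y":0.12,"z":-0.06,"ax":0,"ay":0,"az":0}]'; python3 -c "
from h import *
read_camera('top');read_camera('top')
go(T['pgreen'],.0125)
for n in('top','scene'):
  im=read_camera(n)
  for c in blobs(im,'green',8): print(n,c.reshape(-1,2).mean(0).round(1),cv2.contourArea(c),section(im,c))
cv2.imwrite('pics/s2.png',read_camera('scene')[200:400,220:460,::-1].repeat(3,0).repeat(3,1))"
```

```text
t: 4.35
eef_pos: [0.6191, 0.1611, 0.0619]
tool_rot: [0.001, 0.77, 0.638, 0.001]
contact_force: [-0.4, 0.5, -0.4]
gripper_width: 0.457
grasp_force: 40.9
t 4.45 at [0.6158 0.1589 0.0582] w 0.455 shift [0.0037 0.003  0.0457] turn [-0.005   0.0046 -0.0021]
top [215.5 163. ] 83.5 (None, 0)
scene [327.2 307.8] 467.5 (None, 0)
scene [ 63.7 157.5] 64.5 (None, 0)
```

View pics/s2.png

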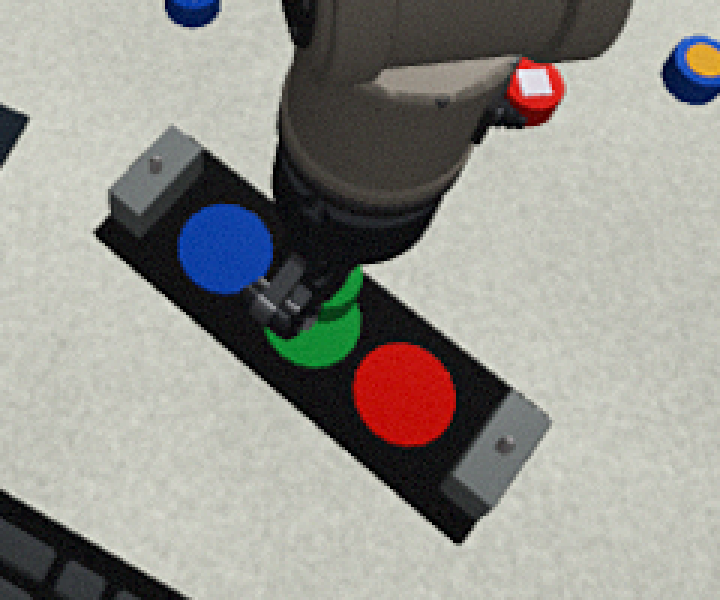

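The green mount is held above the green pad. Descending.

```bash
python3 -m jog '[{"x":0.002,"y":0.001,"z":0.02,"ax":0,"ay":0,"az":0},{"x":0.002,"y":0.001,"z":0.035,"ax":0,"ay":0,"az":0},{"x":0.002,"y":0.001,"z":0.036,"ax":0,"ay":0,"az":0},{"x":0.002,"y":0.001,"z":0.036,"ax":0,"ay":0,"az":0},{"x":0.002,"y":0.001,"z":0.036,"ax":0,"ay":0,"az":0},{"x":0.002,"y":0.001,"z":0.036,"ax":0,"ay":0,"az":0}]'; python3 -c "
from h import *
go(T['pgreen'],.0125)"
```

```text
t: 5.2
eef_pos: [0.6204, 0.1644, 0.0262]
tool_rot: [0.0, 0.77, 0.638, 0.001]
contact_force: [0.5, 0.7, -1.0]
gripper_width: 0.452
grasp_force: 40.9
t 5.2 at [0.6204 0.1644 0.0262] w 0.452 shift [-0.0027 -0.0008  0.0137] turn [ 0.0011 -0.0006 -0.0003]
```

```bash
python3 -m jog '[{"x":-0.002,"y":-0.001,"z":0.006,"ax":0,"ay":0,"az":0},{"x":-0.002,"y":-0.001,"z":0.006,"ax":0,"ay":0,"az":0},{"x":-0.002,"y":-0.001,"z":0.010,"ax":0,"ay":0,"az":0},{"x":-0.002,"y":-0.001,"z":0.012,"ax":0,"ay":0,"az":0},{"x":-0.002,"y":-0.001,"z":0.013,"ax":0,"ay":0,"az":0},{"x":-0.002,"y":-0.001,"z":0.013,"ax":0,"ay":0,"az":0}]'; python3 -c "
from h import *
go(T['pgreen'],.0125)"
```

```text
t: 5.8
eef_pos: [0.6184, 0.1623, 0.0133]
tool_rot: [0.0, 0.77, 0.638, -0.0]
contact_force: [-4.5, -2.3, 9.6]
gripper_width: 0.453
grasp_force: 42.0
t 5.8 at [0.6184 0.1623 0.0133] w 0.453 shift [-0.0003  0.0008  0.0008] turn [-0.0001  0.0009 -0.0004]
```

```bash
python3 -m jog '[{"x":0,"y":0,"z":0,"ax":0,"ay":0,"az":0},{"x":0,"y":0,"z":0,"ax":0,"ay":0,"az":0},{"x":0,"y":0,"z":0,"ax":0,"ay":0,"az":0},{"x":0,"y":0,"z":0,"ax":0,"ay":0,"az":0},{"x":0,"y":0,"z":0,"ax":0,"ay":0,"az":0},{"x":0,"y":0,"z":-0.02,"ax":0,"ay":0,"az":0},{"x":0,"y":0,"z":-0.06,"ax":0,"ay":0,"az":0},{"x":0,"y":0,"z":-0.09,"ax":0,"ay":0,"az":0}]' 1; python3 -m jog '[{"x":-0.04,"y":-0.025,"z":0,"ax":0,"ay":0,"az":0},{"x":-0.08,"y":-0.05,"z":0,"ax":0,"ay":0,"az":0},{"x":-0.12,"y":-0.075,"z":0,"ax":0,"ay":0,"az":0},{"x":-0.16,"y":-0.1,"z":0,"ax":0,"ay":0,"az":0},{"x":-0.19,"y":-0.119,"z":0,"ax":0,"ay":0,"az":0},{"x":-0.2,"y":-0.126,"z":0.02,"ax":0,"ay":0,"az":0},{"x":-0.2,"y":-0.126,"z":0.05,"ax":0,"ay":0,"az":0},{"x":-0.2,"y":-0.126,"z":0.05,"ax":0,"ay":0,"az":0},{"x":-0.2,"y":-0.126,"z":0.05,"ax":0,"ay":0,"az":0},{"x":-0.2,"y":-0.126,"z":0.05,"ax":0,"ay":0,"az":0}]'; python3 -c "
from h import *
for n in('top','scene'):
  im=read_camera(n)
  for c in blobs(im,'green',60)+blobs(im,'blue',60):
    s,a=section(im,c)
    if s is not None: print(n,a,ray(n,s,.026).round(4),ray(n,s,.037).round(4))
go(T['blue'],.005)"
```

```text
t: 6.6
eef_pos: [0.6186, 0.1627, 0.1038]
tool_rot: [-0.0, 0.77, 0.638, 0.0]
contact_force: [0.5, 0.1, 0.9]
gripper_width: 1.002
grasp_force: 0.0
t: 7.6
eef_pos: [0.4586, -0.01, 0.0534]
tool_rot: [0.0, 0.77, 0.638, 0.001]
contact_force: [-0.2, 0.4, 0.3]
gripper_width: 1.001
grasp_force: 0.0
top 92 [0.6226 0.1657 0.026 ] [0.619  0.1641 0.037 ]
scene 115 [0.6151 0.1618 0.026 ] [0.6191 0.1624 0.037 ]
scene 69 [ 0.4576 -0.012   0.026 ] [ 0.4643 -0.0084  0.037 ]
t 7.7 at [ 0.4586 -0.0102  0.0534] w 1.0 shift [-0.0012 -0.0008  0.0484] turn [ 0.002  -0.0005  0.0003]
```

Green now sits about 1 mm from its pad centre, and blue comes next.

```bash
python3 -m jog '[{"x":-0.001,"y":-0.001,"z":0.03,"ax":0,"ay":0,"az":0},{"x":-0.001,"y":-0.001,"z":0.048,"ax":0,"ay":0,"az":0},{"x":-0.001,"y":-0.001,"z":0.048,"ax":0,"ay":0,"az":0},{"x":-0.001,"y":-0.001,"z":0.048,"ax":0,"ay":0,"az":0}]'; python3 -m jog '[{"x":0,"y":0,"z":0,"ax":0,"ay":0,"az":0},{"x":0,"y":0,"z":0,"ax":0,"ay":0,"az":0},{"x":0,"y":0,"z":0,"ax":0,"ay":0,"az":0},{"x":0,"y":0,"z":0,"ax":0,"ay":0,"az":0},{"x":0,"y":0,"z":0,"ax":0,"ay":0,"az":0},{"x":0,"y":0,"z":0,"ax":0,"ay":0,"az":0},{"x":0,"y":0,"z":0,"ax":0,"ay":0,"az":0},{"x":0,"y":0,"z":0,"ax":0,"ay":0,"az":0}]' 0 40; python3 -c "
from h import *
go(T['blue'],.005)
go(T['pblue'],.09)"
```

```text
t: 8.1
eef_pos: [0.4568, -0.0112, 0.005]
tool_rot: [0.0, 0.77, 0.638, 0.0]
contact_force: [-0.0, 0.0, -0.6]
gripper_width: 1.001
grasp_force: 0.0
t: 8.9
eef_pos: [0.4568, -0.0115, 0.0052]
tool_rot: [0.001, 0.77, 0.638, 0.0]
contact_force: [-1.9, -0.8, 8.4]
gripper_width: 0.457
grasp_force: 39.2
t 8.9 at [ 0.4568 -0.0115  0.0052] w 0.457 shift [0.0005 0.0008 0.0002] turn [ 0.0012  0.0002 -0.0003]
t 8.9 at [ 0.4568 -0.0115  0.0052] w 0.457 shift [ 0.1347  0.1272 -0.0847] turn [ 0.0012  0.0002 -0.0003]
```

```bash
python3 -m jog '[{"x":0,"y":0,"z":-0.04,"ax":0,"ay":0,"az":0},{"x":0,"y":0,"z":-0.08,"ax":0,"ay":0,"az":0},{"x":0.034,"y":0.032,"z":-0.085,"ax":0,"ay":0,"az":0},{"x":0.068,"y":0.064,"z":-0.085,"ax":0,"ay":0,"az":0},{"x":0.1,"y":0.095,"z":-0.085,"ax":0,"ay":0,"az":0},{"x":0.125,"y":0.118,"z":-0.085,"ax":0,"ay":0,"az":0},{"x":0.134,"y":0.127,"z":-0.085,"ax":0,"ay":0,"az":0},{"x":0.134,"y":0.127,"z":-0.05,"ax":0,"ay":0,"az":0},{"x":0.134,"y":0.127,"z":-0.022,"ax":0,"ay":0,"az":0},{"x":0.134,"y":0.127,"z":-0.022,"ax":0,"ay":0,"az":0},{"x":0.134,"y":0.127,"z":-0.022,"ax":0,"ay":0,"az":0},{"x":0.134,"y":0.127,"z":-0.022,"ax":0,"ay":0,"az":0}]'; python3 -c "
from h import *
go(T['pblue'],.0162)"
```

```text
t: 10.1
eef_pos: [0.607, 0.0967, 0.028]
tool_rot: [0.001, 0.77, 0.638, 0.001]
contact_force: [-0.2, 0.2, -0.3]
gripper_width: 0.454
grasp_force: 40.7
t 10.1 at [0.607  0.0967 0.028 ] w 0.454 shift [ 0.0005 -0.0003  0.0118] turn [ 0.002  -0.0008 -0.0006]
```

```bash
python3 -m jog '[{"x":0,"y":0,"z":0.006,"ax":0,"ay":0,"az":0},{"x":0,"y":0,"z":0.010,"ax":0,"ay":0,"az":0},{"x":0,"y":0,"z":0.012,"ax":0,"ay":0,"az":0},{"x":0,"y":0,"z":0.012,"ax":0,"ay":0,"az":0},{"x":0,"y":0,"z":0.012,"ax":0,"ay":0,"az":0}]'; python3 -m jog '[{"x":0,"y":0,"z":0,"ax":0,"ay":0,"az":0},{"x":0,"y":0,"z":0,"ax":0,"ay":0,"az":0},{"x":0,"y":0,"z":0,"ax":0,"ay":0,"az":0},{"x":0,"y":0,"z":0,"ax":0,"ay":0,"az":0},{"x":0,"y":0,"z":0,"ax":0,"ay":0,"az":0},{"x":0,"y":0,"z":-0.02,"ax":0,"ay":0,"az":0},{"x":0,"y":0,"z":-0.06,"ax":0,"ay":0,"az":0},{"x":0,"y":0,"z":-0.085,"ax":0,"ay":0,"az":0}]' 1; python3 -m jog '[{"x":0.016,"y":-0.042,"z":0,"ax":0,"ay":0,"az":0},{"x":0.032,"y":-0.084,"z":0,"ax":0,"ay":0,"az":0},{"x":0.048,"y":-0.126,"z":0,"ax":0,"ay":0,"az":0},{"x":0.064,"y":-0.168,"z":0,"ax":0,"ay":0,"az":0},{"x":0.078,"y":-0.204,"z":0,"ax":0,"ay":0,"az":0},{"x":0.082,"y":-0.214,"z":0.02,"ax":0,"ay":0,"az":0},{"x":0.082,"y":-0.214,"z":0.05,"ax":0,"ay":0,"az":0},{"x":0.082,"y":-0.214,"z":0.05,"ax":0,"ay":0,"az":0},{"x":0.082,"y":-0.214,"z":0.05,"ax":0,"ay":0,"az":0},{"x":0.082,"y":-0.214,"z":0.05,"ax":0,"ay":0,"az":0}]'; python3 -c "
from h import *
for n in('top','scene'):
  im=read_camera(n)
  for c in blobs(im,'red',60)+blobs(im,'blue',60):
    s,a=section(im,c)
    if s is not None: print(n,a,ray(n,s,.026).round(4),ray(n,s,.037).round(4))
go(T['red'],.005)"
```

```text
t: 10.6
eef_pos: [0.6065, 0.0965, 0.0162]
tool_rot: [0.001, 0.77, 0.638, 0.0]
contact_force: [-4.3, -2.8, 14.7]
gripper_width: 0.451
grasp_force: 42.4
t: 11.4
eef_pos: [0.6067, 0.097, 0.1013]
tool_rot: [0.0, 0.77, 0.638, 0.001]
contact_force: [0.6, 0.9, 0.5]
gripper_width: 0.999
grasp_force: 0.0
t: 12.4
eef_pos: [0.412, 0.2172, 0.0503]
tool_rot: [0.0, 0.77, 0.638, 0.001]
contact_force: [0.6, 0.1, -0.1]
gripper_width: 1.002
grasp_force: 0.0
top 88 [0.6106 0.0983 0.026 ] [0.6072 0.0975 0.037 ]
scene 104 [0.603  0.0941 0.026 ] [0.6073 0.0959 0.037 ]
t 12.5 at [0.4121 0.2171 0.0504] w 0.999 shift [-0.     -0.0003  0.0454] turn [ 0.0016 -0.0012 -0.0012]
```

Blue is on its pad, within about 0.5 mm of centre. Red is next.

```bash
python3 -m jog '[{"x":0,"y":0,"z":0.03,"ax":0,"ay":0,"az":0},{"x":0,"y":0,"z":0.045,"ax":0,"ay":0,"az":0},{"x":0,"y":0,"z":0.045,"ax":0,"ay":0,"az":0},{"x":0,"y":0,"z":0.045,"ax":0,"ay":0,"az":0}]'; python3 -m jog '[{"x":0,"y":0,"z":0,"ax":0,"ay":0,"az":0},{"x":0,"y":0,"z":0,"ax":0,"ay":0,"az":0},{"x":0,"y":0,"z":0,"ax":0,"ay":0,"az":0},{"x":0,"y":0,"z":0,"ax":0,"ay":0,"az":0},{"x":0,"y":0,"z":0,"ax":0,"ay":0,"az":0},{"x":0,"y":0,"z":0,"ax":0,"ay":0,"az":0},{"x":0,"y":0,"z":0,"ax":0,"ay":0,"az":0},{"x":0,"y":0,"z":0,"ax":0,"ay":0,"az":0}]' 0 40; python3 -c "
from h import *
go(T['red'],.005)
go(T['pred'],.09)"
```

```text
t: 12.9
eef_pos: [0.4115, 0.2171, 0.005]
tool_rot: [0.0, 0.77, 0.638, 0.0]
contact_force: [0.2, -0.7, -0.2]
gripper_width: 1.001
grasp_force: 0.0
t: 13.7
eef_pos: [0.4115, 0.2171, 0.0051]
tool_rot: [0.0, 0.77, 0.638, 0.0]
contact_force: [-1.8, -0.2, 8.2]
gripper_width: 0.453
grasp_force: 39.3
t 13.7 at [0.4115 0.2171 0.0051] w 0.453 shift [0.0002 0.0003 0.0001] turn [ 0.0011 -0.0002 -0.0005]
t 13.7 at [0.4115 0.2171 0.0051] w 0.453 shift [ 0.0503  0.2143 -0.0846] turn [ 0.0011 -0.0002 -0.0005]
```

```bash
python3 -m jog '[{"x":0,"y":0,"z":-0.04,"ax":0,"ay":0,"az":0},{"x":0,"y":0,"z":-0.08,"ax":0,"ay":0,"az":0},{"x":0.01,"y":0.044,"z":-0.085,"ax":0,"ay":0,"az":0},{"x":0.02,"y":0.088,"z":-0.085,"ax":0,"ay":0,"az":0},{"x":0.03,"y":0.132,"z":-0.085,"ax":0,"ay":0,"az":0},{"x":0.04,"y":0.176,"z":-0.085,"ax":0,"ay":0,"az":0},{"x":0.048,"y":0.205,"z":-0.085,"ax":0,"ay":0,"az":0},{"x":0.05,"y":0.214,"z":-0.06,"ax":0,"ay":0,"az":0},{"x":0.05,"y":0.214,"z":-0.022,"ax":0,"ay":0,"az":0},{"x":0.05,"y":0.214,"z":-0.022,"ax":0,"ay":0,"az":0},{"x":0.05,"y":0.214,"z":-0.022,"ax":0,"ay":0,"az":0},{"x":0.05,"y":0.214,"z":-0.022,"ax":0,"ay":0,"az":0}]'; python3 -c "
from h import *
go(T['pred'],.0162)"
```

```text
t: 14.9
eef_pos: [0.6313, 0.2271, 0.0284]
tool_rot: [0.0, 0.77, 0.638, 0.001]
contact_force: [-0.5, 0.0, -0.7]
gripper_width: 0.45
grasp_force: 40.7
t 14.9 at [0.6313 0.2271 0.0284] w 0.45 shift [-0.0005  0.      0.0122] turn [ 0.0019 -0.0016  0.0001]
```

```bash
python3 -m jog '[{"x":0,"y":0,"z":0.006,"ax":0,"ay":0,"az":0},{"x":0,"y":0,"z":0.010,"ax":0,"ay":0,"az":0},{"x":0,"y":0,"z":0.012,"ax":0,"ay":0,"az":0},{"x":0,"y":0,"z":0.012,"ax":0,"ay":0,"az":0},{"x":0,"y":0,"z":0.012,"ax":0,"ay":0,"az":0}]'; python3 -m jog '[{"x":0,"y":0,"z":0,"ax":0,"ay":0,"az":0},{"x":0,"y":0,"z":0,"ax":0,"ay":0,"az":0},{"x":0,"y":0,"z":0,"ax":0,"ay":0,"az":0},{"x":0,"y":0,"z":0,"ax":0,"ay":0,"az":0},{"x":0,"y":0,"z":0,"ax":0,"ay":0,"az":0},{"x":0,"y":0,"z":-0.02,"ax":0,"ay":0,"az":0},{"x":0,"y":0,"z":-0.06,"ax":0,"ay":0,"az":0},{"x":0,"y":0,"z":-0.1,"ax":0,"ay":0,"az":0}]' 1; python3 -m jog '[{"x":-0.046,"y":0.009,"z":0,"ax":0,"ay":0,"az":-0.03},{"x":-0.092,"y":0.019,"z":0,"ax":0,"ay":0,"az":-0.06},{"x":-0.138,"y":0.029,"z":0,"ax":0,"ay":0,"az":-0.09},{"x":-0.184,"y":0.039,"z":0,"ax":0,"ay":0,"az":-0.12},{"x":-0.23,"y":0.048,"z":0,"ax":0,"ay":0,"az":-0.15},{"x":-0.276,"y":0.058,"z":0,"ax":0,"ay":0,"az":-0.18},{"x":-0.322,"y":0.068,"z":0,"ax":0,"ay":0,"az":-0.21},{"x":-0.368,"y":0.078,"z":0,"ax":0,"ay":0,"az":-0.25},{"x":-0.4,"y":0.085,"z":0,"ax":0,"ay":0,"az":-0.281},{"x":-0.407,"y":0.0865,"z":0,"ax":0,"ay":0,"az":-0.281},{"x":-0.407,"y":0.0865,"z":0,"ax":0,"ay":0,"az":-0.281},{"x":-0.407,"y":0.0865,"z":0,"ax":0,"ay":0,"az":-0.281}]'; python3 -c "
from h import *
for n in('top','scene'):
  im=read_camera(n); cv2.imwrite('pics/m_%s.png'%n,im[:,:,::-1])
  for col in('red','green','blue'):
   for c in blobs(im,col,60):
    s,a=section(im,c)
    if s is not None: print(n,col,a,ray(n,s,.037).round(4))
go((.6408,-.1887),.055,95.4)
a=cv2.imread('pics/m_scene.png')[150:300,60:260]; cv2.imwrite('pics/s3.png',a.repeat(4,0).repeat(4,1))"
```

```text
t: 15.4
eef_pos: [0.6309, 0.2264, 0.0162]
tool_rot: [0.0, 0.77, 0.638, 0.0]
contact_force: [-3.3, -1.9, 11.3]
gripper_width: 0.454
grasp_force: 42.1
t: 16.2
eef_pos: [0.6299, 0.2261, 0.1146]
tool_rot: [-0.0, 0.77, 0.638, -0.001]
contact_force: [1.6, -0.5, 0.3]
gripper_width: 1.0
grasp_force: 0.0
t: 17.4
eef_pos: [0.64, -0.1877, 0.1143]
tool_rot: [-0.0, 0.673, 0.74, 0.001]
contact_force: [1.3, 0.6, -0.6]
gripper_width: 0.997
grasp_force: 0.0
top red 82 [0.632  0.2281 0.037 ]
top green 92 [0.619  0.1641 0.037 ]
top blue 88 [0.6072 0.0975 0.037 ]
scene red 127 [0.6315 0.2254 0.037 ]
scene green 115 [0.6191 0.1624 0.037 ]
scene blue 104 [0.6073 0.0959 0.037 ]
t 17.5 at [ 0.6403 -0.187   0.1145] w 1.003 shift [-0.0018  0.0004  0.0595] turn [ 0.0004 -0.0011  0.0028]
```

View pics/s3.png

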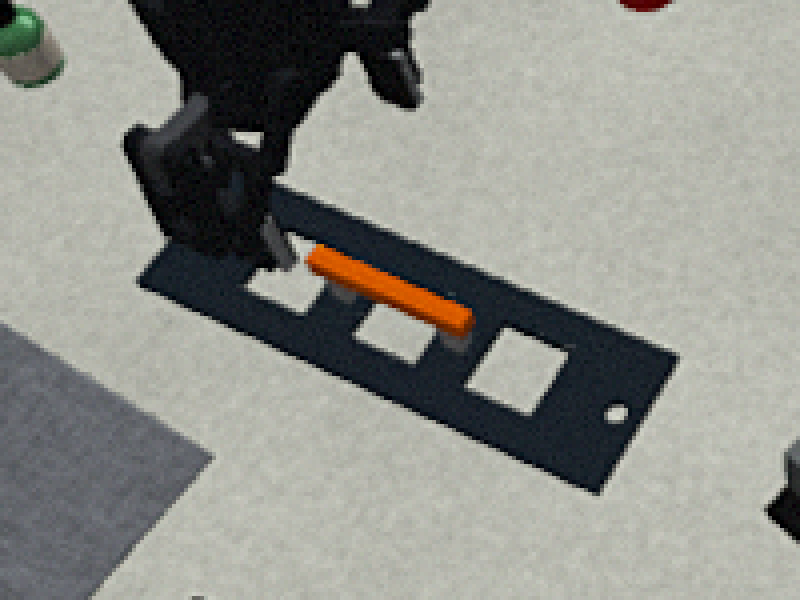

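All three mounts are on their pads, and the open gripper is above the handle (crop 390,290). Descending to the handle.

```bash
python3 -m jog '[{"x":-0.001,"y":0.0005,"z":0.04,"ax":0,"ay":0,"az":0},{"x":-0.001,"y":0.0005,"z":0.07,"ax":0,"ay":0,"az":0},{"x":-0.001,"y":0.0005,"z":0.08,"ax":0,"ay":0,"az":0},{"x":-0.001,"y":0.0005,"z":0.09,"ax":0,"ay":0,"az":0},{"x":-0.001,"y":0.0005,"z":0.1,"ax":0,"ay":0,"az":0},{"x":-0.001,"y":0.0005,"z":0.102,"ax":0,"ay":0,"az":0},{"x":-0.001,"y":0.0005,"z":0.102,"ax":0,"ay":0,"az":0},{"x":-0.001,"y":0.0005,"z":0.102,"ax":0,"ay":0,"az":0}]' 0.55 80;  python3 -c "
from h import *
go((.6408,-.1887),.0125,95.4)"
```

```text
t: 18.3
eef_pos: [0.6412, -0.1908, 0.0133]
tool_rot: [0.001, 0.673, 0.739, 0.0]
contact_force: [-0.5, 0.1, -0.0]
gripper_width: 0.553
grasp_force: 0.0
t 18.3 at [ 0.6412 -0.1908  0.0133] w 0.553 shift [ 0.0021 -0.0002  0.0008] turn [ 0.0013  0.0005 -0.0004]
```

```bash
python3 -m jog '[{"x":0.001,"y":0,"z":0,"ax":0,"ay":0,"az":0},{"x":0.001,"y":0,"z":0,"ax":0,"ay":0,"az":0},{"x":0.001,"y":0,"z":0,"ax":0,"ay":0,"az":0},{"x":0.001,"y":0,"z":0,"ax":0,"ay":0,"az":0},{"x":0.001,"y":0,"z":0,"ax":0,"ay":0,"az":0},{"x":0.001,"y":0,"z":0,"ax":0,"ay":0,"az":0},{"x":0.001,"y":0,"z":0,"ax":0,"ay":0,"az":0},{"x":0.001,"y":0,"z":0,"ax":0,"ay":0,"az":0}]' 0 90;  python3 -m jog '[{"x":0,"y":0,"z":-0.02,"ax":0,"ay":0,"az":0},{"x":0,"y":0,"z":-0.05,"ax":0,"ay":0,"az":0},{"x":0,"y":0,"z":-0.09,"ax":0,"ay":0,"az":0},{"x":0,"y":0,"z":-0.1,"ax":0,"ay":0,"az":0},{"x":0,"y":0,"z":-0.1,"ax":0,"ay":0,"az":0},{"x":0,"y":0,"z":-0.1,"ax":0,"ay":0,"az":0}]'; python3 -c "
from h import *
for n in('top','scene'):
  im=read_camera(n); cv2.imwrite('pics/l_%s.png'%n,im[:,:,::-1])
go((.6191,.1619),.12)
a=cv2.imread('pics/l_scene.png')[130:290,60:260]; b=cv2.imread('pics/l_top.png')[90:200,300:460]
import numpy as np
A=cv2.resize(a,(400,320)); B=cv2.resize(b,(400,275)); cv2.imwrite('pics/s4.png',np.vstack([A,B]))"
```

```text
t: 19.1
eef_pos: [0.6409, -0.1896, 0.0131]
tool_rot: [0.0, 0.673, 0.74, 0.0]
contact_force: [-1.2, 0.1, 5.6]
gripper_width: 0.118
grasp_force: 88.5
t: 19.7
eef_pos: [0.6392, -0.1898, 0.1107]
tool_rot: [-0.001, 0.673, 0.739, -0.001]
contact_force: [-0.7, -0.8, -2.2]
gripper_width: 0.114
grasp_force: 88.3
t 19.8 at [ 0.6389 -0.1896  0.11  ] w 0.12 shift [ 0.3518  0.0133 -0.0097] turn [-0.0037 -0.0006  0.2807]
```

View pics/s4.png

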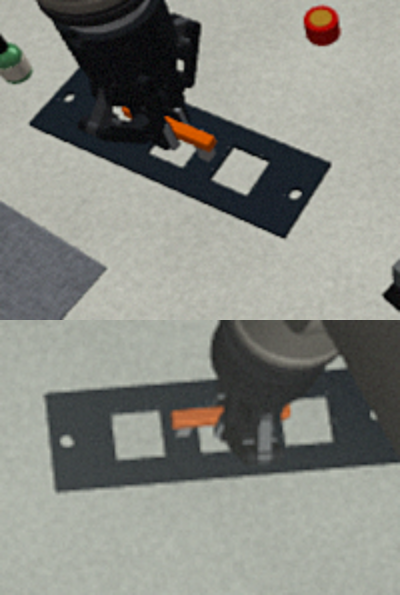

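The plate is lifted level; its holes are at (69,97) and (295,194) in the scene crop. Moving it over the holder.

```bash
python3 -m jog '[{"x":0.035,"y":0.002,"z":0,"ax":0,"ay":0,"az":0.03},{"x":0.075,"y":0.003,"z":0,"ax":0,"ay":0,"az":0.06},{"x":0.115,"y":0.005,"z":0,"ax":0,"ay":0,"az":0.1},{"x":0.155,"y":0.006,"z":0,"ax":0,"ay":0,"az":0.14},{"x":0.195,"y":0.008,"z":0,"ax":0,"ay":0,"az":0.18},{"x":0.235,"y":0.009,"z":0,"ax":0,"ay":0,"az":0.21},{"x":0.275,"y":0.011,"z":0,"ax":0,"ay":0,"az":0.24},{"x":0.31,"y":0.012,"z":0,"ax":0,"ay":0,"az":0.265},{"x":0.34,"y":0.013,"z":0,"ax":0,"ay":0,"az":0.28},{"x":0.35,"y":0.0133,"z":0,"ax":0,"ay":0,"az":0.281},{"x":0.351,"y":0.0133,"z":0,"ax":0,"ay":0,"az":0.281},{"x":0.351,"y":0.0133,"z":0,"ax":0,"ay":0,"az":0.281}]'; python3 -m jog '[{"x":0,"y":0,"z":0,"ax":0,"ay":0,"az":0},{"x":0,"y":0,"z":0,"ax":0,"ay":0,"az":0},{"x":0,"y":0,"z":0.02,"ax":0,"ay":0,"az":0},{"x":0,"y":0,"z":0.02,"ax":0,"ay":0,"az":0},{"x":0,"y":0,"z":0.02,"ax":0,"ay":0,"az":0}]'; python3 -c "
from h import *
for n in('top','scene'):
  im=read_camera(n); cv2.imwrite('pics/h_%s.png'%n,im[:,:,::-1])
go((.6191,.1619),.08)
import numpy as np
a=cv2.imread('pics/h_scene.png')[200:400,220:440]; b=cv2.imread('pics/h_top.png')[100:210,130:300]
cv2.imwrite('pics/s5.png',cv2.resize(a,None,fx=3,fy=3)); cv2.imwrite('pics/s6.png',cv2.resize(b,None,fx=4,fy=4,interpolation=3))"
```

```text
t: 21.0
eef_pos: [0.6205, 0.1593, 0.1113]
tool_rot: [0.0, 0.77, 0.638, -0.001]
contact_force: [-0.3, -0.5, -2.4]
gripper_width: 0.12
grasp_force: 88.2
t: 21.5
eef_pos: [0.6205, 0.1601, 0.0922]
tool_rot: [-0.0, 0.77, 0.638, -0.001]
contact_force: [-0.6, -0.0, -1.8]
gripper_width: 0.118
grasp_force: 88.1
t 21.6 at [0.6212 0.1609 0.0931] w 0.119 shift [ 0.0006 -0.0023  0.0131] turn [ 0.0008 -0.0004 -0.0008]
```

View pics/s5.png

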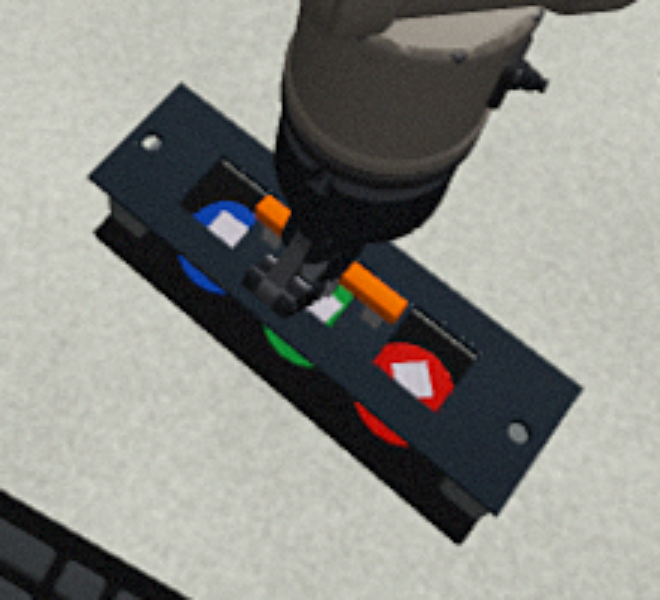

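View pics/s6.png

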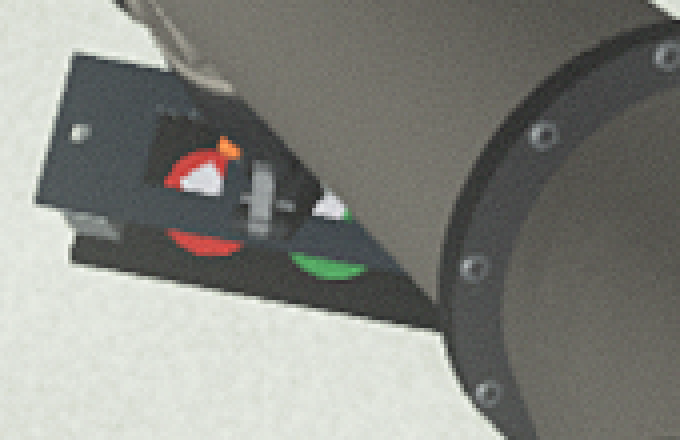

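The plate is over the holder. In the scene picture its holes are near (270.3,247.3) and (392.7,344.0), and one shows in the top view near (149.7,132.7). Next I'll enlarge the pins and holes in both views.

```bash
python3 - <<'E'
from h import *
P=[("m_scene",(271.7,254.3)),("m_scene",(388.7,348.3)),("m_top",(152.6,139.6)),("m_top",(270.4,161.8)),
   ("h_scene",(270.3,247.3)),("h_scene",(392.7,344)),("h_top",(149.7,132.7))]
pv=[]
for f,(u,v) in P:
    x0,y0=int(u)-9,int(v)-9; c=cv2.imread(f"pics/{f}.png")[y0:y0+19,x0:x0+19]
    c=cv2.resize(c,(190,190),interpolation=cv2.INTER_NEAREST); c=cv2.normalize(c,None,0,255,cv2.NORM_MINMAX)
    cv2.putText(c,f"{x0},{y0}",(3,12),0,.4,(0,255,255),1); pv.append(c)
pv.append(np.zeros_like(pv[0]))
cv2.imwrite("pics/z.png",np.vstack([np.hstack(pv[:4]),np.hstack(pv[4:])]))
# holes by brightness
for f,(u,v) in P[4:]:
    g=cv2.imread(f"pics/{f}.png",0).astype(float); x0,y0=int(u)-7,int(v)-7; w=g[y0:y0+15,x0:x0+15]; w=np.clip(w-np.median(w)-15,0,None)
    yy,xx=np.mgrid[y0:y0+15,x0:x0+15]; ce=((w*xx).sum()/w.sum(),(w*yy).sum()/w.sum())
    n=f[2:]; print(f,np.round(ce,2),ray(n,ce,.0825).round(4))
for z in(.052,.059):
  for pin in((.6418,.2818,z),(.5964,.0420,z)): print("pred pin",proj("scene",pin).round(1),proj("top",pin).round(1))
E
```

```text
h_scene [267.32 244.53] [0.5976 0.0336 0.0825]
h_scene [392.34 344.12] [0.645  0.2799 0.0825]
h_top [144.72 129.94] [0.649  0.2908 0.0825]
pred pin [389.2 347.7] [152.8 138.6]
pred pin [271.9 254. ] [270.3 160.6]
pred pin [390.4 346.6] [151.9 137.4]
pred pin [271.9 252.2] [270.2 159.5]
```

View pics/z.png

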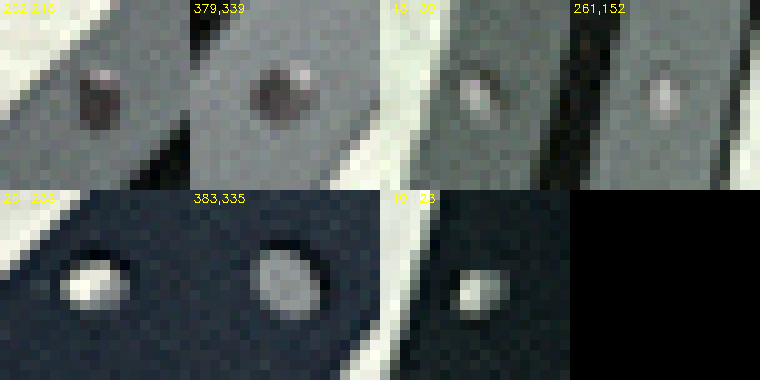

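Enlarged pixel positions:

| Feature | View | Pixel |
|---|---|---|
| Pins | scene | (271.3,254.5), (387.8,348.1) |
| Pins | top | (153.0,139.5), (269.9,161.3) |
| Hole rims | scene | (270.0,246.4), (392.5,343.5) |
| Left hole | top | about (149.8,132.4) |

```bash
python3 - <<'E'
from h import *
r=lambda n,a,z:ray(n,a,z)[:2]
f=lambda a:np.round(np.array(a)*1000,1)
ps=[r("scene",(271.3,254.5),.052),r("scene",(387.8,348.1),.052)]; pt=[r("top",(269.9,161.3),.052),r("top",(153,139.5),.052)]
hs=[r("scene",(270.0,246.4),.085),r("scene",(392.5,343.5),.085)]; ht=r("top",(149.8,132.4),.084)
for k,v in(("pins scene",ps),("pins top",pt),("holes scene",hs)):
    d=v[1]-v[0]; print(k,f(v),"mid",f((v[0]+v[1])/2),"len",f(np.linalg.norm(d)),"ang",np.degrees(np.arctan2(d[1],d[0])).round(2))
print("hole top",f(ht)); go((.6191,.1619),.08)
E
```

```text
pins scene [[597.9  41.6]
 [643.5 280.1]] mid [620.7 160.8] len 242.9 ang 79.17
pins top [[594.8  42.7]
 [639.8 281.2]] mid [617.3 162. ] len 242.6 ang 79.32
holes scene [[599.4  40.1]
 [644.9 279.4]] mid [622.1 159.8] len 243.6 ang 79.24
hole top [643.3 280. ]
t 21.6 at [0.6212 0.1609 0.0931] w 0.119 shift [ 0.0006 -0.0023  0.0131] turn [ 0.0008 -0.0004 -0.0008]
```

Both views and the arm pose agree on a shift of about x +0.6 and y −2.2 mm, with no yaw error. I'll correct and lower to just above the pins.

```bash
python3 -m jog '[{"x":0.0006,"y":-0.0022,"z":0.005,"ax":0,"ay":0,"az":0},{"x":0.0006,"y":-0.0022,"z":0.010,"ax":0,"ay":0,"az":0},{"x":0.0006,"y":-0.0022,"z":0.015,"ax":0,"ay":0,"az":0},{"x":0.0006,"y":-0.0022,"z":0.018,"ax":0,"ay":0,"az":0},{"x":0.0006,"y":-0.0022,"z":0.018,"ax":0,"ay":0,"az":0},{"x":0.0006,"y":-0.0022,"z":0.018,"ax":0,"ay":0,"az":0},{"x":0.0006,"y":-0.0022,"z":0.018,"ax":0,"ay":0,"az":0},{"x":0.0006,"y":-0.0022,"z":0.018,"ax":0,"ay":0,"az":0}]'; python3 - <<'E'
from h import *
go((.6191,.1619),.0571)
pv=[]
pins=[(.6180+s*.122*.1868,.1618+s*.122*.9824) for s in(-1,1)]
for n in("scene","top"):
    im=read_camera(n)[:,:,::-1].copy()
    for p in pins:
        u,v=proj(n,(*p,.0655)); x0,y0=int(u)-11,int(v)-11; c=cv2.resize(im[y0:y0+23,x0:x0+23],(276,276),interpolation=cv2.INTER_NEAREST)
        c=cv2.normalize(c,None,0,255,cv2.NORM_MINMAX); cv2.putText(c,f"{x0},{y0}",(3,14),0,.5,(0,255,255),1); pv.append(c)
cv2.imwrite("pics/z2.png",np.vstack([np.hstack(pv[:2]),np.hstack(pv[2:])]))
E
```

```text
t: 22.4
eef_pos: [0.6188, 0.1621, 0.0746]
tool_rot: [0.0, 0.77, 0.638, 0.0]
contact_force: [-1.1, 0.3, -2.2]
gripper_width: 0.116
grasp_force: 88.2
t 22.4 at [0.6188 0.1621 0.0746] w 0.116 shift [-0.0001  0.0003  0.0175] turn [ 0.0003 -0.0002 -0.0004]
```

View pics/z2.png

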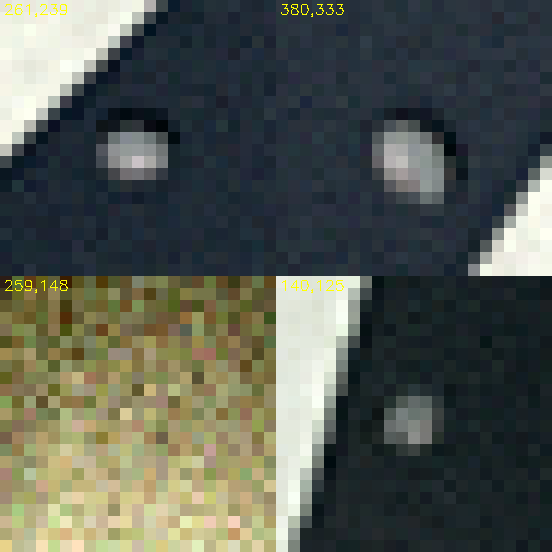

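The pin tips show inside both holes: scene near (272,252) and (390,346), with the left one in the top view. The residual is at most 2 mm, inside the taper's capture range, so I'm lowering gently.

```bash
python3 -m jog '[{"x":0,"y":0,"z":0.003,"ax":0,"ay":0,"az":0},{"x":0,"y":0,"z":0.005,"ax":0,"ay":0,"az":0},{"x":0,"y":0,"z":0.007,"ax":0,"ay":0,"az":0},{"x":0,"y":0,"z":0.0085,"ax":0,"ay":0,"az":0},{"x":0,"y":0,"z":0.0085,"ax":0,"ay":0,"az":0},{"x":0,"y":0,"z":0.0085,"ax":0,"ay":0,"az":0}]'; python3 -c "
from h import *
go((.6191,.1619),.0571); print(get_obs()['torque'])"
```

```text
t: 23.1
eef_pos: [0.6187, 0.1621, 0.0658]
tool_rot: [-0.0, 0.77, 0.638, -0.0]
contact_force: [0.8, -0.7, -2.2]
gripper_width: 0.118
grasp_force: 88.2
t 23.1 at [0.6187 0.1621 0.0658] w 0.118 shift [-0.0001  0.0005  0.0087] turn [-0.     -0.     -0.0002]
[-0.03242606  0.03660801 -0.01228865]
```

```bash
python3 -m jog '[{"x":0,"y":0,"z":0.002,"ax":0,"ay":0,"az":0},{"x":0,"y":0,"z":0.004,"ax":0,"ay":0,"az":0},{"x":0,"y":0,"z":0.006,"ax":0,"ay":0,"az":0},{"x":0,"y":0,"z":0.008,"ax":0,"ay":0,"az":0},{"x":0,"y":0,"z":0.009,"ax":0,"ay":0,"az":0},{"x":0,"y":0,"z":0.009,"ax":0,"ay":0,"az":0},{"x":0,"y":0,"z":0.009,"ax":0,"ay":0,"az":0}]'; python3 -c "
from h import *
go((.6191,.1619),.0571); print(get_obs()['torque'])"
```

```text
t: 23.8
eef_pos: [0.6185, 0.1621, 0.0571]
tool_rot: [0.0, 0.77, 0.638, -0.0]
contact_force: [-1.3, -1.6, 3.0]
gripper_width: 0.121
grasp_force: 88.9
t 23.8 at [0.6185 0.1621 0.0571] w 0.121 shift [-0.      0.0006  0.    ] turn [-0.0001  0.0002 -0.0002]
[-0.1605279   0.50641457  0.00404706]
```

It is seated at the expected height (0.0571 m) with a light reaction force. Releasing and retracting.

```bash
python3 -m jog '[{"x":0,"y":0,"z":0,"ax":0,"ay":0,"az":0},{"x":0,"y":0,"z":0,"ax":0,"ay":0,"az":0},{"x":0,"y":0,"z":0,"ax":0,"ay":0,"az":0},{"x":0,"y":0,"z":0,"ax":0,"ay":0,"az":0},{"x":0,"y":0,"z":0,"ax":0,"ay":0,"az":0},{"x":0,"y":0,"z":-0.02,"ax":0,"ay":0,"az":0},{"x":0,"y":0,"z":-0.05,"ax":0,"ay":0,"az":0},{"x":0,"y":0,"z":-0.09,"ax":0,"ay":0,"az":0},{"x":0,"y":0,"z":-0.12,"ax":0,"ay":0,"az":0}]' 0.55; python3 -m jog '[{"x":-0.04,"y":-0.02,"z":0,"ax":0,"ay":0,"az":0},{"x":-0.08,"y":-0.04,"z":0,"ax":0,"ay":0,"az":0},{"x":-0.12,"y":-0.06,"z":0,"ax":0,"ay":0,"az":0},{"x":-0.16,"y":-0.08,"z":0,"ax":0,"ay":0,"az":0},{"x":-0.2,"y":-0.1,"z":0,"ax":0,"ay":0,"az":0},{"x":-0.24,"y":-0.1,"z":0,"ax":0,"ay":0,"az":0},{"x":-0.28,"y":-0.1,"z":0,"ax":0,"ay":0,"az":0},{"x":-0.3,"y":-0.1,"z":0,"ax":0,"ay":0,"az":0},{"x":-0.3,"y":-0.1,"z":0,"ax":0,"ay":0,"az":0},{"x":-0.3,"y":-0.1,"z":0,"ax":0,"ay":0,"az":0}]'; python3 -c "
from h import *
a=read_camera('scene')[180:400,220:460,::-1]; b=read_camera('top')[100:210,120:300,::-1]
cv2.imwrite('pics/f.png',np.vstack([cv2.resize(a,(400,367)),cv2.resize(b,(400,233))]))"
```

```text
t: 24.7
eef_pos: [0.6191, 0.1624, 0.1791]
tool_rot: [0.0, 0.77, 0.638, 0.001]
contact_force: [0.3, 1.0, 0.7]
gripper_width: 0.552
grasp_force: 0.0
t: 25.7
eef_pos: [0.4647, -0.114, 0.177]
tool_rot: [0.0, 0.77, 0.638, 0.0]
contact_force: [0.4, 0.1, 1.0]
gripper_width: 0.551
grasp_force: 0.0
```

View pics/f.png

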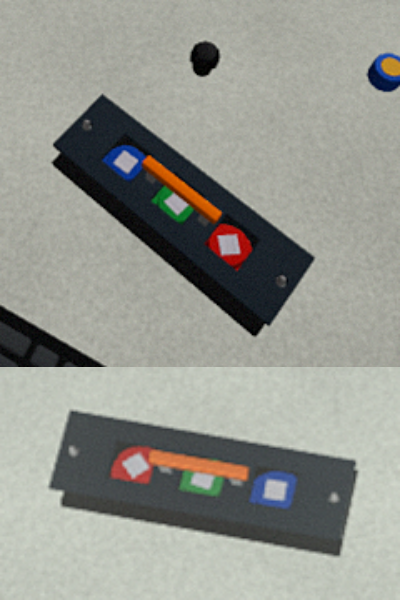

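The plate lies flat with both pins through its holes, at (86,125) and (281,281) in the upper crop. All three steel mounts show in the windows.

```bash
python3 -c "
from station import *
print(hand_in())"
```

```text
the job is handed in; nothing more can be done
None
```

The job is handed in at about 26 s of the 99 s allowed: the red, green and blue steel mounts stand on their own pads, the cover plate is down flat with both pins through its holes, and I did not touch either brass look-alike.

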